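Open the dial lock and hold up its shackle

TASK

The box of burs is locked shut by a steel hasp strap under the U-shaped shackle of a dial lock. Turn the dial until its pointer meets the index mark nearest the shackle and you feel it click home, then pull the shackle straight up out of the lock, leaving the dial at the mark. Finish still holding the shackle in the gripper, still and with its legs pointing down, the leg ends at least 6 cm above the top of the lock case; do not disturb the three small wooden pieces round the board.

Things in the scene. Friction and masses are not known exactly. Their poses are not given: they have to be found in the camera images.
- lock: fixed plywood board, x -70 to 275, y -68 to 68 mm, 8 mm thick, with a grey lock case (x -58 to 70, y -58 to 58 mm, top 48 mm above the bench) and behind it a clear box of burs (top 64 mm up). Origin: bench surface under the dial's axis; z up, +x from dial to shackle to box. A 26 mm wide strap lies on the case between the shackle's legs (53 mm up) and over the box (69 mm up).
- dial (a joint): dial angle about the vertical, rad, counter-clockwise from above positive, -0.5 to 1.5, starts 0.55 to 1.25. At 0 the pointer meets the index mark and the shackle is free; beyond about 0.1 rad either way it is blocked. Click: a sprung ball resists from 0.28 rad off (0.1 to 0.3 N m), gives way at 0.14, is slack near 0 and resists again past it. Else light friction (0.03 N m); stays where left.
- dial_grip (a point): point on the dial's axis 75 mm above the bench: where to grip the black bar knob. Bar 15 mm thick, 42 mm long, 54 to 84 mm above the bench, on a round skirt of radius 26 mm whose top is 54 mm up. x axis: along the bar to the pointer end.
- dial_pointer (a point): white pointer line on the edge of the skirt, 25 mm from the dial's axis; the bar's top carries a white line on the same side.
- shackle: loose steel U, about 0.25 kg, 12 mm round bar, legs standing in bores of the case (0.75 mm play). Origin midway between the lower leg ends; z up along the legs, y across the legs (47 mm between centres). Seated: origin 51 mm from the dial's axis along the lock's +x, 14 mm above the bench; rattles up 2 mm while locked. A lift of 34 mm clears the case.
- shackle_crown (a point): middle of the shackle's horizontal crown bar (12 mm thick, straight for 24 mm along y), 94 mm above the shackle's origin, 108 mm above the bench when seated; can be taken from above, fingers on either side along the shackle's x. 54 mm free between crown and case.
- blank: loose wooden block 36 x 60 x 22 mm on the bench to the right of the board; leave it; origin at the centre of its underside
- plug: loose upright beech plug, 35 mm diameter, 39 mm tall, to the right of the board; leave it; origin at the centre of its underside
- small_knob: loose turned wooden knob, 38 mm diameter, 40 mm tall, in front of the board, on the robot's side; leave it; origin at the centre of its underside
- index_mark (a point): white index mark (larger than the ticks) on the case top, 34 mm from the dial's axis along the lock's +x, towards the shackle, 49 mm above the bench
Things that resemble listed ones, but are neither listed nor needed, are in the scene too. Several things have the shape of the shackle; the one meant has the colours described above.

How it is judged:
On the way, in this order (a step that is already met when the one before it is completed fails the run):
1. the dial stands clicked in at the index mark, with the shackle still seated (value of joint dial between -0.1 and 0.1 rad and height (world z) of shackle below 0.024 m), for 0.3 s.
2. the gripper has drawn the shackle's legs out of the case, the dial still at the mark (height (world z) of shackle above 0.05 m and contact force between the fingers and shackle above 1 N and value of joint dial between -0.15 and 0.15 rad), for 0.1 s.
At the end, for the whole second after the job is handed in: Fingers hold the shackle (over 1 N), leg ends over 103 mm above the bench, legs within 0.4 rad of straight down, still (under 0.04 m/s), off the lock and board; dial within 0.15 rad of its mark; the three wooden pieces within 30 mm of where they stood (contact force between the fingers and shackle above 1 N and height (world z) of shackle above 0.103 m and angle between shackle's own z axis and vertical below 0.4 rad and linear speed of shackle below 0.04 m/s and contact force between shackle and lock below 0.1 N and value of joint dial between -0.15 and 0.15 rad and distance of each of blank, plug, small_knob from where it was at the start of the episode below 0.03 m); the arm keeps its last pose, push and grip.
It fails at once if one of the three small wooden pieces was moved by more than 30 mm (distance of any of blank, plug, small_knob from where it was at the start of the episode above 0.03 m).
It also fails if it takes over 51 s, if anything falls off the work surface, if the arm or the gripper's body presses on something with over 40 N, if the wrist force passes 120 N, or if a joint passes its speed limit or range.

ROBOT

A 6-joint arm with a two-finger parallel gripper is mounted at the origin on the work surface; the furniture and walls round the work are solid. World frame = base frame: x ahead of the robot, y to its left, z up, the work surface at z = 0. Lengths are in m, angles in rad, forces in N, time in s.
With the tool pointing down it reaches from about 0.375 to 0.9 m from the base axis. Payload 3.1 kg.
Tool frame: the origin (TCP) lies where the fingers leave the gripper's body, on its centre line; the fingertips stand 73 mm ahead of it and the grasp point (between the pads) lies 54 mm ahead of it; z points along the fingers, y is the line along which they close (so a half turn about z gives the same grasp; the last joint's range is limited). The gripper opens to 85 mm and grips with 20 to 120 N. Pads are 22 mm wide; open, the fingers measure 114 mm over their backs; the gripper's body (76 mm by 85 mm) begins 54 mm behind the grasp point. The pads swing forward as they close: fully open they stand 13 mm farther back than shut.
Start: joints at [1.077, 0.527, 1.433, -0, 1.181, -0.178], TCP at [0.193, 0.594, 0.304] pointing down, gripper open.
Joint ranges: [-3.08, 3.08], [-0.75, 2.2], [0.22, 2.44], [-1.43, 4.57], [0, 2.65], [-2.85, 2.85]. Speed limits (rad/s): [2.79, 2.79, 3.14, 3.14, 3.14, 3.14].

INTERFACE

Orientations are given as a unit quaternion [x, y, z, w].
In Python, from station import manip gives the robot as it stands.
- The arm moves only by the tool step_arm, never from a script. Its argument "moves" is one flat list of numbers, 5 for each row, row after row: the opening, from 0 (shut) to 1 (fully open), then the shift along the world's x, y, z scaled (see below), then the turn about the world's z scaled (see below). In form: [fingers, x, y, z, yaw, fingers, x, y, z, yaw, ...]. A call has 1 to 12 rows; each row is the pose to reach, as a shift and turn from the pose commanded when the call began, turning the shorter way round; what a row does not reach only later rows make up. The controller multiplies each number of a shift by 200 mm and each number of a turn by pi rad. A row lasts 1/8 s, in which the tool goes at most 62.5 mm and 10.7 degrees, less where a joint would pass 70% of its speed; a pose out of reach is approached as far as the arm can. A call with a number of a shift or a turn outside -1 to 1 is refused whole. A call with a gripper value outside its range is refused whole. The fingers move at their own pace and stop on an object; "grip_force" is the grip in N (left out, the last holds). Time passes only in rows, so rows that repeat a pose let the fingers close. It gives the time, the measured TCP pose, the force, the opening and the grip force at its end, in the units of the state.
- manip.sense(): the state, without advancing time (a new reading comes with each control period).
- manip.snapshot(name): name is "scene" or "top" or "wrist"; returns a dict with "color" (420x560x3 uint8, blue, green, red), "z_map" (420x560 float32, m along the optical axis (not along the pixel's ray), 0 where there is no reading), "fovy" (degrees; the focal length in pixels is half the picture's height over the tangent of half this angle, whatever the lens; pixels are square), "cx", "cy" (the principal point, pixels), "k1" (the pictures are not rectified: a ray, as slopes to the right and down, at radius r is drawn at 1 + k1 r^2 times it, then the intrinsics apply), "R" (3x3) and "t" (3): a world point X has camera coordinates R X + t; the wrist camera has in their place "mount" (4x4, takes a point from camera to tool coordinates, whose origin is the TCP and whose axes are the flange's). Camera axes: x right, y down, z forward; pixel columns grow to the right and rows downward; lengths in m; the calibration is good to about 2 mm. A picture is of the moment at which its call begins: read the wrist's pose just before it.
- manip.sign_off(): hands the job in; it is judged then, once.
The state is a dict: "t": time; "q": joint angles; "qd": joint speeds; "tau": joint torques, N m; "tcp_pos": TCP position; "tool_rot": TCP orientation; "force": force on the tool from outside, world axes, zero at the start; "ft_torque": the same for the moment, N m; "finger_gap": opening from 0.0 (shut) to 1.0 (fully open); "gripper_force": force on a finger pad.
Only numpy, scipy, OpenCV 4.12 (cv2) and the standard library are available. Lean on these libraries where they do the work, as an engineer would, in place of code of your own. Each camera call takes 0.05 s, during which the arm holds its last target. There are 200 camera calls.

## Working session

There is one attempt and no reset: what is moved stays moved. The work goes in short steps, Python scripts to look and compute and a tool call to move; the robot and the scene stay as the last step left them, time stands still between calls to the robot, and variables do not carry over. Pictures are saved under pics/ and viewed, at most 10 in all, crops included, and the job is handed in when it is done.

Besides the shell and the picture viewer there is one more tool, called after ">>>" by a JSON object that holds its "api" and its "payload". step_arm: Moves the arm, as the interface text tells. Its arguments: {"type":"object","properties":{"moves":{"type":"array","items":{"type":"number"}},"grip_force":{"type":"number"}},"required":["moves"]}

```bash
mkdir -p pics; ls
python3 - <<'E'
from station import manip
import cv2,numpy as np,pickle
print(manip.sense())
d={n:manip.snapshot(n) for n in("scene","top")}
pickle.dump(d,open('s.pkl','wb'))
for n in d:
    cv2.imwrite(f'pics/{n}0.png',d[n]['color']); print(n,{k:v for k,v in d[n].items() if k not in('color','z_map')})
E
```

```text
pics
{'t': 0.0, 'q': array([ 1.07751623e+00,  5.28489057e-01,  1.43390011e+00,  1.50417888e-05,
        1.18141808e+00, -1.78455116e-01]), 'qd': array([-0.00019107, -0.00082221, -0.00015016, -0.00067896,  0.00149023,
        0.00073669]), 'tau': array([-7.16395698e-04, -4.42348516e+01, -1.78024292e+01, -3.14721992e-04,
        8.45371949e-03,  5.98072077e-06]), 'tcp_pos': array([0.19320294, 0.59379698, 0.30292009]), 'tool_rot': array([ 1.56765947e-01,  9.87635161e-01, -1.04313725e-03, -3.71519470e-04]), 'force': array([-0.46289205,  0.1971881 ,  0.15847833]), 'ft_torque': array([-0.02414243,  0.00036938,  0.00848494]), 'gripper_force': 0.0, 'finger_gap': 0.9988701611784181}
scene {'fovy': 54.44781633712162, 'cx': 282.8479672208118, 'cy': 213.65992557210143, 'k1': 0.01455217176286129, 'R': array([[-0.63965703, -0.76846982, -0.01711782],
       [-0.30261652,  0.2722375 , -0.91340571],
       [ 0.70658484, -0.57908624, -0.40669029]]), 't': array([0.51275927, 0.18789068, 0.63660517])}
top {'fovy': 48.461136184739225, 'cx': 284.93001935393295, 'cy': 215.17133649549055, 'k1': 0.02079810658592083, 'R': array([[-0.10018758, -0.99494934,  0.00618571],
       [-0.96524831,  0.09568488, -0.24318739],
       [ 0.24136725, -0.0303351 , -0.9699596 ]]), 't': array([0.28255746, 0.53595429, 0.80051119])}
```

View pics/top0.png

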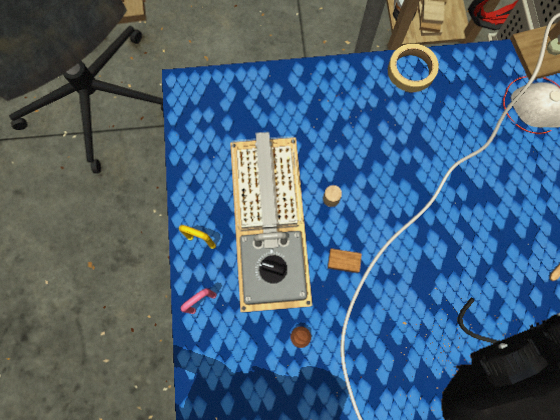

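View pics/scene0.png

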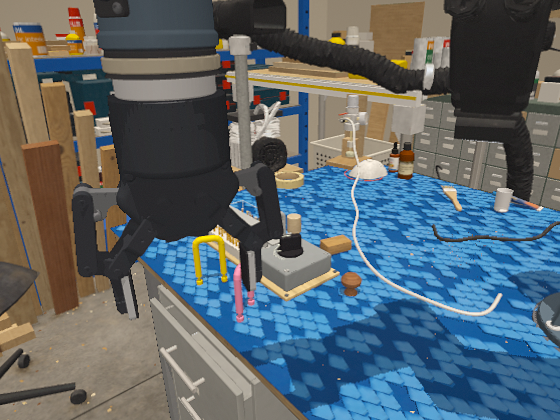

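The top view shows the lock, with the dial at about (272,268), the steel shackle at about (270,240), the knob at (301,338), the blank at (345,260) and the plug at (333,196). The yellow and pink U's on the left are lookalikes. The scene view is mostly blocked by the gripper.

```bash
cat > h.py <<'E'
import numpy as np,cv2
def K(s):
    f=210/np.tan(np.radians(s['fovy'])/2); return np.array([[f,0,s['cx']],[0,f,s['cy']],[0,0,1]]),np.array([s['k1'],0,0,0,0])
def rays(s,uv):
    k,d=K(s); n=cv2.undistortPoints(np.array(uv,float).reshape(-1,1,2),k,d)[:,0]; return np.c_[n,np.ones(len(n))]
def RT(s,T=None):
    return s['R'].T,-s['R'].T@s['t']
def plane(s,uv,z,rt=None):
    A,c=rt or RT(s); w=rays(s,uv)@A.T; return c+w*((z-c[2])/w[:,2])[:,None]
def cloud(s,rt=None):
    A,c=rt or RT(s); v,u=np.mgrid[:420,:560]; r=rays(s,np.c_[u.ravel(),v.ravel()])
    return ((r*s['z_map'].reshape(-1,1))@A.T+c).reshape(420,560,3)
def project(s,X,rt=None):
    A,c=rt or RT(s); k,d=K(s); R=A.T; return cv2.projectPoints(np.array(X,float).reshape(-1,1,3),cv2.Rodrigues(R)[0],-R@c,k,d)[0][:,0]
def wrist_rt(s,st):
    from scipy.spatial.transform import Rotation as Ro
    M=s['mount'];T=Ro.from_quat(st['tool_rot']).as_matrix(); return T@M[:3,:3],st['tcp_pos']+T@M[:3,3]
E
python3 - <<'E'
import pickle; from h import *
s=pickle.load(open('s.pkl','rb'))['top']
P=cloud(s)
m=(abs(P[...,2]-.048)<.004); m[:,:200]=0;m[:,330:]=0;m[:230]=0;m[320:]=0
print(m.sum()); r=cv2.minAreaRect(P[m][:,:2].astype(np.float32)*1000); print(r)
for n,uv,z in[('knob',(301,336),.04),('blank',(345,260),.022),('plug',(333,191),.039),('bench',(200,200),0)]:
    print(n,plane(s,[uv],z)[0].round(3),P[uv[1],uv[0]].round(3))
b=plane(s,[(232,143),(297,139),(312,306),(241,311)],.008);print(b.round(3))
m2=(P[...,2]>.075)&(P[...,0]>.0);m2[:,:225]=0;m2[:,320:]=0;m2[:225]=0;m2[310:]=0
v,u=np.nonzero(m2);print(np.c_[u,v][::8].tolist(),P[m2][::8].round(3).tolist())
cv2.imwrite('pics/crop1.png',cv2.resize(s['color'][215:325,220:340],None,fx=5,fy=5,interpolation=cv2.INTER_CUBIC))
E
```

```text
3287
((474.43817138671875, 290.4914855957031), (175.16539001464844, 132.46865844726562), 89.0206069946289)
knob [0.343 0.221 0.04 ] [0.343 0.221 0.042]
blank [0.473 0.121 0.022] [0.473 0.122 0.024]
plug [0.607 0.129 0.039] [0.607 0.129 0.038]
bench [0.626 0.393 0.   ] [0.625 0.392 0.003]
[[0.739 0.319 0.008]
 [0.735 0.185 0.008]
 [0.395 0.193 0.008]
 [0.399 0.327 0.008]]
[[286, 225], [278, 232], [266, 233], [274, 233], [282, 233], [262, 234], [270, 234], [278, 234], [252, 235], [262, 235], [270, 235], [278, 235], [286, 235], [261, 236], [269, 236], [277, 236], [285, 236], [259, 237], [267, 237], [275, 237], [283, 237], [257, 238], [265, 238], [273, 238], [281, 238], [255, 239], [263, 239], [271, 239], [286, 239], [261, 240], [254, 241], [283, 241], [255, 243], [261, 248], [265, 261], [267, 262], [266, 263], [262, 264], [270, 264], [262, 265], [270, 265], [278, 265], [266, 266], [274, 266], [282, 266], [267, 267], [275, 267], [283, 267], [268, 268], [276, 268], [284, 268], [271, 269], [279, 269], [268, 270], [276, 270], [284, 270], [276, 271], [273, 272], [281, 272], [281, 273], [264,
[... 731 characters left out ...]
, 0.237, 0.079], [0.512, 0.287, 0.081], [0.352, 0.254, 0.905], [0.477, 0.272, 0.083], [0.475, 0.269, 0.082], [0.473, 0.271, 0.083], [0.472, 0.278, 0.086], [0.471, 0.264, 0.081], [0.47, 0.278, 0.086], [0.469, 0.264, 0.086], [0.467, 0.25, 0.086], [0.468, 0.271, 0.085], [0.467, 0.257, 0.084], [0.465, 0.243, 0.085], [0.466, 0.269, 0.084], [0.465, 0.255, 0.084], [0.463, 0.241, 0.085], [0.464, 0.268, 0.083], [0.463, 0.254, 0.083], [0.461, 0.24, 0.085], [0.462, 0.263, 0.083], [0.46, 0.249, 0.085], [0.461, 0.268, 0.081], [0.459, 0.254, 0.085], [0.459, 0.24, 0.078], [0.458, 0.254, 0.083], [0.457, 0.26, 0.078], [0.455, 0.246, 0.085], [0.453, 0.246, 0.083], [0.352, 0.254, 0.905], [0.352, 0.254, 0.905]]
```

View pics/crop1.png

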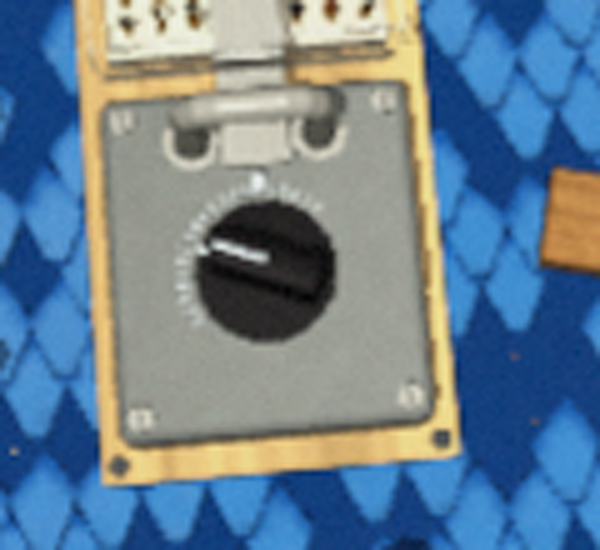

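The crop shows the index mark at (258,182), the white line on the bar running from (270,260) out to (212,243), and the skirt centred near (266,270). The case top corners are at about (108,100), (408,84), (432,422) and (125,442).

Run:
```python
import pickle; from h import *
s=pickle.load(open('s.pkl','rb'))['top']
P=cloud(s)
f=lambda l,z:plane(s,[(220+(u+.5)/5-.5,215+(v+.5)/5-.5) for u,v in l],z)
c=f([(108,100),(408,84),(432,422),(125,442)],.048);print('case',c.round(4))
a=c[0]+c[1]-c[2]-c[3];b=c[0]+c[3]-c[1]-c[2];yaw=np.arctan2(a[1],a[0]);print(yaw,np.arctan2(b[1],b[0])-np.pi/2)
ex=np.array([np.cos(yaw),np.sin(yaw),0]);print('origin from case',c.mean(0)-.006*ex)
print('skirt',f([(266,270)],.054),'mark',f([(258,182)],.049))
w=f([(270,260),(212,243)],.084);d=w[1]-w[0];print('line',w,np.arctan2(d[1],d[0])-yaw)
def rect(m): r=cv2.minAreaRect(P[m][:,:2].astype(np.float32)*1000);return r
m=(abs(P[...,2]-.085)<.005);m[:,:255]=0;m[:,295:]=0;m[:255]=0;m[285:]=0;print('bar',rect(m),np.median(P[m],0))
m=(abs(P[...,2]-.112)<.005);m[:,:240]=0;m[:,295:]=0;m[:225]=0;m[250:]=0;print('crown',rect(m))
```

```text
case [[0.5365 0.3126 0.048 ]
 [0.5314 0.2001 0.048 ]
 [0.4062 0.205  0.048 ]
 [0.4102 0.3162 0.048 ]]
-0.034050351451014975 -0.04039276055051855
origin from case [0.46506168 0.25867115 0.048     ]
skirt [[0.46624879 0.25965373 0.054     ]] mark [[0.49977611 0.25957128 0.049     ]]
line [[0.46561541 0.25772308 0.084     ]
 [0.47365464 0.27755299 0.084     ]] 1.2196860343623253
bar ((465.3221740722656, 259.6883239746094), (40.78852462768555, 14.726941108703613), 66.36280059814453) [0.46512085 0.26001323 0.08418275]
crown ((516.2664184570312, 260.45831298828125), (52.4912223815918, 11.648393630981445), 89.29229736328125)
```

>>> {"api": "step_arm", "payload": {"moves": [0.4, 0.7, -0.85, -0.2, 0.24, 0.4, 0.7, -0.85, -0.2, 0.24, 0.4, 0.7, -0.85, -0.2, 0.24, 0.4, 0.7, -0.85, -0.2, 0.24, 0.4, 0.7, -0.85, -0.2, 0.24, 0.4, 0.7, -0.85, -0.2, 0.24]}}

```text
t: 0.85
tcp_pos: [0.3334, 0.4244, 0.2638]
tool_rot: [-0.217, 0.976, 0.0, -0.0]
force: [0.3, -0.8, -0.1]
finger_gap: 0.398
gripper_force: 0.0
```

>>> {"api": "step_arm", "payload": {"moves": [0.4, 0.61, -0.82, 0, 0.23, 0.4, 0.61, -0.82, 0, 0.23, 0.4, 0.61, -0.82, 0, 0.23, 0.4, 0.61, -0.82, 0, 0.23, 0.4, 0.61, -0.82, 0, 0.23, 0.4, 0.61, -0.82, 0, 0.23, 0.4, 0.61, -0.82, 0, 0.23]}}

```text
t: 1.72
tcp_pos: [0.4544, 0.2617, 0.2639]
tool_rot: [-0.549, 0.836, 0.0, -0.0]
force: [-0.2, -0.2, -0.6]
finger_gap: 0.402
gripper_force: 0.0
```

Run:
```python
from station import manip
import cv2,pickle
from h import *
st=manip.sense(); w=manip.snapshot('wrist'); pickle.dump((st,w),open('w1.pkl','wb'))
print(st['tcp_pos'],st['tool_rot'],st['q'],st['finger_gap'],st['t'])
rt=wrist_rt(w,st)
X=[(.4655,.2595,.084),(.5165,.2585,.114),(.4995,.2585,.049)]
print(project(w,X,rt).round(1))
cv2.imwrite('pics/w1.png',w['color'])
```

```text
[0.4543903  0.26166481 0.26391215] [-5.49280898e-01  8.35637743e-01  1.90689440e-04 -1.45368551e-04] [ 3.09047256e-01  4.47973892e-01  1.72602207e+00  3.50928135e-04
  9.67979365e-01 -2.42495503e+00] 0.40249304040457273 1.725
[[266.  209.5]
 [205.9 243.9]
 [236.1 210.7]]
```

View pics/w1.png

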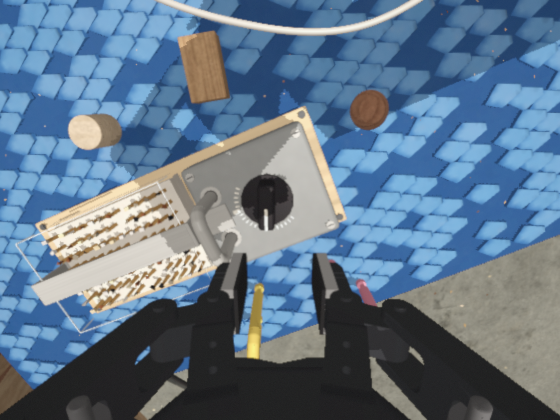

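The wrist view shows the bar vertical in the picture, running from (266,180) to (266,230), so it is square to the fingers. The index mark is at about (238,213), close to its predicted position.

Run:
```python
import pickle; from h import *
st,w=pickle.load(open('w1.pkl','rb')); P=cloud(w,wrist_rt(w,st))
d=np.hypot(P[...,0]-.4655,P[...,1]-.2595)
for n,m in(('bar',(abs(P[...,2]-.084)<.005)&(d<.035)),('crown',(abs(P[...,2]-.112)<.004)&(d<.09)&(P[...,0]>.49)),('case',(abs(P[...,2]-.048)<.003)&(d<.1))):
    r=cv2.minAreaRect(P[m][:,:2].astype(np.float32)*1000);print(n,m.sum(),r,np.median(P[m],0).round(4))
for uv,z in(((267,198),.054),((238,213),.049)):print(plane(w,[uv],z,wrist_rt(w,st)))
q=st['tool_rot'];print('closing',2*np.arctan2(q[1],q[0])-np.pi/2)
```

```text
bar 760 ((465.2949523925781, 258.86199951171875), (41.25724792480469, 14.486599922180176), 65.63331604003906) [0.4649 0.2579 0.0835]
crown 713 ((516.3157958984375, 257.9779968261719), (45.06546401977539, 11.669805526733398), 88.9363021850586) [0.5151 0.2562 0.1121]
case 10164 ((485.81353759765625, 259.62091064453125), (114.78467559814453, 154.6763916015625), 88.90867614746094) [0.4593 0.2446 0.0477]
[[0.46495873 0.25750292 0.054     ]]
[[0.49875692 0.26142975 0.049     ]]
closing 2.7338032681943165
```

>>> {"api": "step_arm", "payload": {"moves": [0.4, 0.05, 0, 0, 0, 0.4, 0.05, 0, -0.2, 0, 0.4, 0.05, 0, -0.4, 0, 0.4, 0.05, 0, -0.55, 0, 0.4, 0.05, 0, -0.66, 0, 0.4, 0.05, 0, -0.66, 0, 0.4, 0.05, 0, -0.66, 0], "grip_force": 40}}

```text
t: 2.65
tcp_pos: [0.4663, 0.2606, 0.1325]
tool_rot: [-0.549, 0.836, -0.0, 0.001]
force: [0.3, 0.1, -0.2]
finger_gap: 0.4
gripper_force: 0.0
```

>>> {"api": "step_arm", "payload": {"moves": [0, 0, 0, 0, 0, 0, 0, 0, 0, 0, 0, 0, 0, 0, 0, 0, 0, 0, 0, 0, 0, 0, 0, 0, 0, 0, 0, 0, 0, 0]}}

```text
t: 3.4
tcp_pos: [0.4666, 0.2605, 0.1331]
tool_rot: [-0.549, 0.836, -0.001, 0.002]
force: [1.3, -0.7, 5.7]
finger_gap: 0.167
gripper_force: 42.5
```

>>> {"api": "step_arm", "payload": {"moves": [0, 0, 0, 0, -0.04, 0, 0, 0, 0, -0.08, 0, 0, 0, 0, -0.12, 0, 0, 0, 0, -0.16, 0, 0, 0, 0, -0.2, 0, 0, 0, 0, -0.24, 0, 0, 0, 0, -0.28, 0, 0, 0, 0, -0.32, 0, 0, 0, 0, -0.35, 0, 0, 0, 0, -0.378, 0, 0, 0, 0, -0.378, 0, 0, 0, 0, -0.378]}}

```text
t: 4.9
tcp_pos: [0.4671, 0.2597, 0.1331]
tool_rot: [0.013, 1.0, -0.0, 0.002]
force: [2.3, -4.8, 6.6]
finger_gap: 0.163
gripper_force: 42.5
```

Run:
```python
from station import manip
import numpy as np
s=manip.sense();q=s['tool_rot'];print(2*np.arctan2(q[1],q[0])-np.pi,s['ft_torque'],s['force'],s['tcp_pos'],s['q'])
```

```text
-0.025281161752143344 [-0.74024596 -0.27512668  0.02797516] [ 2.33226959 -4.79784338  6.55437548] [0.46705872 0.25968712 0.13312876] [ 0.29887831  0.67223718  1.79395979 -0.00251077  0.67180734 -1.24467448]
```

>>> {"api": "step_arm", "payload": {"moves": [0.4, 0, 0, 0, 0, 0.4, 0, 0, 0, 0, 0.4, 0, 0, 0, 0, 0.4, 0, 0, 0.2, 0, 0.4, 0, 0, 0.4, 0, 0.4, 0, 0, 0.6, 0.05, 0.4, 0, 0, 0.66, 0.1, 0.4, 0, 0, 0.66, 0.15, 0.4, 0, 0, 0.66, 0.2, 0.4, 0, 0, 0.66, 0.25, 0.4, 0, 0, 0.66, 0.25]}}

```text
t: 6.28
tcp_pos: [0.4651, 0.2604, 0.2637]
tool_rot: [-0.37, 0.929, 0.0, -0.0]
force: [0.3, 0.5, -0.8]
finger_gap: 0.401
gripper_force: 0.0
```

Run:
```python
from station import manip
import cv2,pickle
from h import *
st=manip.sense(); w=manip.snapshot('wrist'); rt=wrist_rt(w,st); P=cloud(w,rt); print(st['tcp_pos'],st['tool_rot'],st['q'])
d=np.hypot(P[...,0]-.4655,P[...,1]-.2595)
for n,m in(('bar',(abs(P[...,2]-.084)<.005)&(d<.03)),('crown',(abs(P[...,2]-.112)<.004)&(d<.09)&(P[...,0]>.49))):
    r=cv2.minAreaRect(P[m][:,:2].astype(np.float32)*1000);print(n,m.sum(),r,np.median(P[m],0).round(4))
u,v=project(w,[(.48,.2595,.07)],rt)[0].astype(int);print(u,v)
u=min(max(u-80,0),400);v=min(max(v-60,0),300)
cv2.imwrite('pics/w2.png',cv2.resize(w['color'][v:v+120,u:u+160],None,fx=5,fy=5,interpolation=cv2.INTER_CUBIC)); print(u,v)
```

```text
[0.46508448 0.26036261 0.26369642] [-3.70005101e-01  9.29029647e-01  8.22148394e-05 -3.64431447e-04] [ 3.00514328e-01  4.58916505e-01  1.70504650e+00  1.28697827e-04
  9.78369166e-01 -2.02838298e+00]
bar 775 ((464.9732360839844, 260.35992431640625), (15.289924621582031, 41.71767807006836), 88.37870788574219) [0.4639 0.2595 0.0835]
crown 347 ((521.4734497070312, 258.8330078125), (10.278477668762207, 48.02076721191406), 1.0572211742401123) [0.5202 0.2475 0.1113]
266 213
186 153
```

View pics/w2.png

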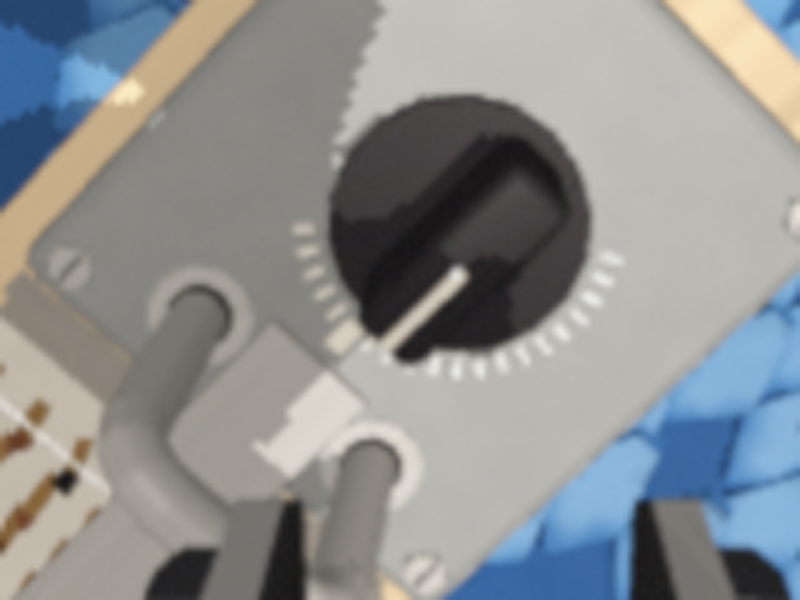

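The wrist crop shows the pointer line lined up with the index mark (its end is at about (390,340), the mark at (345,338)). The measured bar angle of −0.028 rad matches the lock's yaw. Next is the shackle.

>>> {"api": "step_arm", "payload": {"moves": [0.35, 0.1, 0, 0, -0.05, 0.35, 0.2, -0.005, 0, -0.1, 0.35, 0.256, -0.005, 0, -0.16, 0.35, 0.256, -0.005, 0, -0.22, 0.35, 0.256, -0.005, 0, -0.28, 0.35, 0.256, -0.005, 0, -0.34, 0.35, 0.256, -0.005, 0, -0.4, 0.35, 0.256, -0.005, 0, -0.46, 0.35, 0.256, -0.005, 0, -0.52, 0.35, 0.256, -0.005, 0, -0.58, 0.35, 0.256, -0.005, 0, -0.64, 0.35, 0.256, -0.005, 0, -0.7]}}

```text
t: 7.82
tcp_pos: [0.5165, 0.2593, 0.2637]
tool_rot: [0.659, 0.752, -0.0, -0.0]
force: [-0.2, 1.0, -0.2]
finger_gap: 0.354
gripper_force: 0.0
```

>>> {"api": "step_arm", "payload": {"moves": [0.35, 0, 0, 0, -0.048, 0.35, 0, 0, 0, -0.048, 0.35, 0, 0, 0, -0.048, 0.35, 0, 0, 0, -0.048]}}

```text
t: 8.32
tcp_pos: [0.5167, 0.2593, 0.2639]
tool_rot: [0.71, 0.704, -0.0, -0.0]
force: [0.2, -0.6, 0.6]
finger_gap: 0.345
gripper_force: 0.0
```

Run:
```python
from station import manip
import cv2
from h import *
st=manip.sense(); w=manip.snapshot('wrist'); rt=wrist_rt(w,st); P=cloud(w,rt); q=st['tool_rot'];print(st['tcp_pos'],2*np.arctan2(q[1],q[0])-np.pi/2,st['q'][5])
m=(abs(P[...,2]-.112)<.004)&(np.hypot(P[...,0]-.5163,P[...,1]-.2585)<.04)
print(m.sum(),cv2.minAreaRect(P[m][:,:2].astype(np.float32)*1000),np.median(P[m],0))
```

```text
[0.51665348 0.25930015 0.26387738] -0.008816449658976211 0.2807399625421569
788 ((523.4869995117188, 259.00634765625), (48.90751266479492, 11.866608619689941), 88.22219848632812) [0.52345016 0.26139378 0.11229292]
```

Run:
```python
from station import manip
import cv2
from h import *
st=manip.sense()
for n in('wrist','top'):
    w=manip.snapshot(n); rt=wrist_rt(w,st) if n=='wrist' else None; P=cloud(w,rt)
    for a,m in(('crown',(abs(P[...,2]-.112)<.004)&(np.hypot(P[...,0]-.5163,P[...,1]-.2585)<.04)),('bar',(abs(P[...,2]-.084)<.004)&(np.hypot(P[...,0]-.465,P[...,1]-.2595)<.03))):
        if m.sum()>9: print(n,a,m.sum(),cv2.minAreaRect(P[m][:,:2].astype(np.float32)*1000),np.median(P[m],0))
    if n=='wrist':
        c=project(w,[(.51,.2595,.09)],rt)[0].astype(int); print(c); cv2.imwrite('pics/w3.png',w['color'])
```

```text
wrist crown 791 ((523.4712524414062, 258.9991760253906), (48.8297004699707, 11.828256607055664), 88.21528625488281) [0.52344798 0.26127806 0.11216911]
wrist bar 761 ((465.69195556640625, 260.188232421875), (14.295303344726562, 41.78248596191406), 89.34962463378906) [0.46595462 0.26074223 0.08353313]
[271 209]
```

View pics/w3.png

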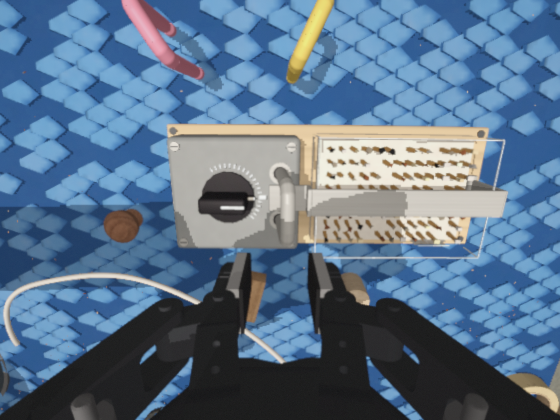

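The wrist view shows the dial pointing at the mark at (262,197) and the crown at about (288,205). The crown leans about 5 mm in +x within its play, so I'm centring the grip on the leaning position.

>>> {"api": "step_arm", "payload": {"moves": [0.35, 0.025, 0, -0.1, -0.005, 0.35, 0.025, 0, -0.25, -0.005, 0.35, 0.025, 0, -0.4, -0.005, 0.35, 0.025, 0, -0.515, -0.005, 0.35, 0.025, 0, -0.515, -0.005, 0.35, 0.025, 0, -0.515, -0.005], "grip_force": 60}}

```text
t: 9.22
tcp_pos: [0.5223, 0.2594, 0.1616]
tool_rot: [0.716, 0.698, 0.001, 0.0]
force: [-0.1, -0.5, -0.5]
finger_gap: 0.351
gripper_force: 0.0
```

>>> {"api": "step_arm", "payload": {"moves": [0, 0, 0, 0, 0, 0, 0, 0, 0, 0, 0, 0, 0, 0, 0, 0, 0, 0, 0, 0, 0, 0, 0, 0, 0]}}

```text
t: 9.85
tcp_pos: [0.5225, 0.2595, 0.1622]
tool_rot: [0.716, 0.698, 0.001, 0.001]
force: [0.0, 0.5, 5.6]
finger_gap: 0.119
gripper_force: 58.8
```

>>> {"api": "step_arm", "payload": {"moves": [0, -0.015, 0, 0, 0, 0, -0.025, 0, 0.02, 0, 0, -0.025, 0, 0.05, 0, 0, -0.025, 0, 0.08, 0, 0, -0.025, 0, 0.08, 0]}}

```text
t: 10.48
tcp_pos: [0.5175, 0.2595, 0.1778]
tool_rot: [0.716, 0.698, 0.001, 0.001]
force: [4.5, -0.3, -1.3]
finger_gap: 0.115
gripper_force: 59.3
```

Free so far: it has lifted 16 mm with low force.

>>> {"api": "step_arm", "payload": {"moves": [0, 0, 0, 0.04, 0, 0, 0, 0, 0.08, 0, 0, 0, 0, 0.12, 0, 0, 0, 0, 0.18, 0, 0, 0, 0, 0.25, 0, 0, 0, 0, 0.35, 0, 0, 0, 0, 0.45, 0, 0, 0, 0, 0.52, 0, 0, 0, 0, 0.56, 0, 0, 0, 0, 0.56, 0, 0, 0, 0, 0.56, 0, 0, 0, 0, 0.56, 0]}}

```text
t: 11.98
tcp_pos: [0.5163, 0.2591, 0.2881]
tool_rot: [0.716, 0.698, -0.001, -0.0]
force: [0.3, 1.0, -2.1]
finger_gap: 0.114
gripper_force: 59.2
```

Run:
```python
from station import manip
import cv2
from h import *
s=manip.snapshot('scene');st=manip.sense();print(st['gripper_force'],st['qd'],st['force'])
a,b=s['color'],manip.snapshot('top')['color']
cv2.imwrite('pics/e.png',np.vstack([cv2.resize(a[120:330,60:400],(680,420)) , cv2.resize(b[200:290,200:360],(320,180)).copy() if 0 else np.pad(cv2.resize(b[210:280,220:350],(325,175)),((0,0),(0,355),(0,0)))]))
```

```text
59.184047318995 [ 0.0014238  -0.00148101 -0.00276949  0.00012793  0.00084951 -0.00084779] [-0.43528134  0.17070448 -2.92411863]
```

View pics/e.png

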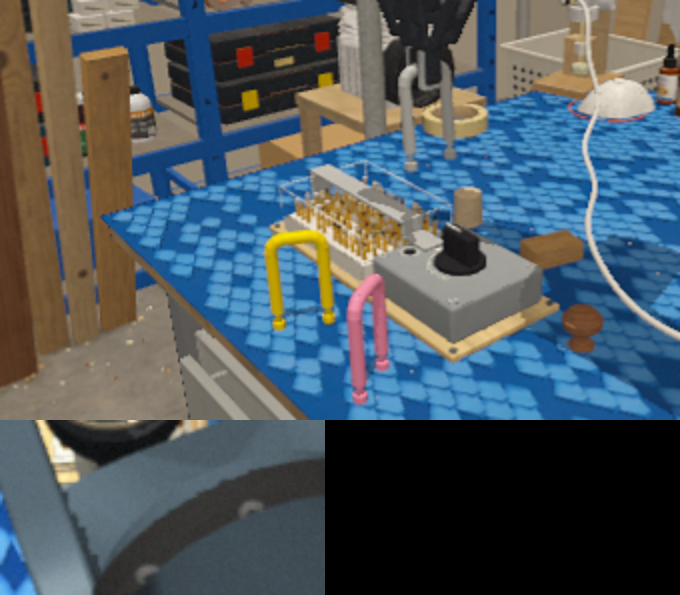

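The scene view shows the steel shackle held upright, with its leg ends at about (410,165) and (450,155), well clear of the lock. That puts the leg ends roughly 140 mm above the bench, and the dial is still on its mark with the wooden pieces in place.

```bash
python3 -c "
from station import manip
print(manip.sign_off())"
```

```text
the job is handed in; nothing more can be done
None
```

I turned the dial to its mark, pulled the shackle straight up and out, and handed the job in at about 12 s, with the shackle held still, legs down and their ends about 14 cm above the bench; no verdict came back.

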